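# File the finished dye sample board in the guide rack

### The job

Lift the purple dye sample board out of its painting stand and start it edgewise, upright, into the mouth of the rack lane marked with the yellow tag; when it is about half way into the guides, let go of it. Then push it along the guides until it is fully home against the end stop, and leave it standing there. Do not disturb the two boards already filed, the pigment jar or the mixing bowl.

Things in the scene. Friction and masses are not known exactly. Their poses are not given: they have to be found in the camera images.
- sample_board: The board to file: stiff plywood panel with purple swatches, 150 mm long (x), 8 mm thick (y), 110 mm high (z), about 60 to 120 g. It starts upright on its long edge in the slot of the stand. Origin at the centre of its underside; z up. Symmetrical: either end may go in first. Pinch it across its 8 mm thickness at the top edge, near mid-length, or it may pitch in the grip.
- stand: Fixed wooden foot, 110 (x) x 65 (y) x 30 mm high, with a 12 mm wide slot along its x through the top, slot floor 6 mm above the table and open at both ends; the board stands in it on that floor, its length along x. Origin at the centre of its underside.
- rack: Fixed wooden filing rack, open front; +x runs from the front (mouth, robot side) to the back. Origin on the table under the middle lane. Base plate 10 mm thick, x -115 to 60 mm, y +-87.5 mm; boards slide on its top. Three lanes along x at y = -45, 0, +45 mm: slots 12 mm wide between ribs 14 mm high on the base (x -45 to 50 mm) and between the teeth of two cross bars above.
- lane_tag: Yellow tag, 30 x 16 mm, on the rack's front bar over the lane to use, the empty one (any of the three); its top is 140 mm above the table. Fixed. Origin not at the tag but on the lane's centre line and floor, 10 mm above the table, where the origin of a board fully home lies (to 1 mm); axes as the rack's, x to the stop. The visible tag is at x -40 to -2 mm of this frame.
- lane_mouth (a point): Mouth of the tagged lane: on its centre line and floor, 34 mm ahead (-x) of lane_tag's origin, at the front of the guides. Flared: 24 mm wide here, 12 mm from 15 mm farther in. Ahead of it the base is a bare sill 55 mm long. Axes as the rack's. A board fully home has 110 mm of its length inside and 40 mm standing proud of the mouth.
- bar_top (a point): Centre of the top of the rack's front cross bar, 136 mm above the table; the bar spans 18.5 mm either way in rack x, the rack's width in y. Underside 128 mm above the table, teeth down to 106 mm, so a board (top at 120 mm on the base) passes beneath with 8 mm to spare. The rear bar is alike, 85 mm farther back.
- lane_stop (a point): Face of the steel end stop of the tagged lane, on the lane's centre line and floor, 110 mm behind lane_mouth; the stop is 14 mm wide and reaches up to the rear bar. Rigid; the board's leading end rests against it when home. No catch or spring: the board slides with light friction.
- filed_rust: Finished sample board with rust-brown swatches, plywood 150 x 8 x 110 mm, already filed fully home in one of the other two lanes of the rack. Loose; leave it alone. Origin at the centre of its underside, x along its 150 mm length, z up.
- filed_grey: Finished sample board with grey swatches, plywood 150 x 8 x 110 mm, already filed fully home in one of the other two lanes of the rack. Loose; leave it alone. Origin at the centre of its underside, x along its 150 mm length, z up.
- pigment_jar: Bystander: closed amber pigment jar with a white cap, 64 mm diameter, 85 mm high, loose on the table. Origin at the centre of its underside.
- mixing_bowl: Bystander: steel mixing bowl, 124 mm across the rim, 55 mm high, loose on the table. Origin at the centre of its underside.

How it is judged:
On the way, in this order (a step that is already met when the one before it is completed fails the run):
1. the sample board stands upright on the floor of the tagged lane, started about half way into the guides (30 to 85 mm of the 110 mm), and the fingers have let go of it (x of sample_board in the frame of lane_tag between -0.079 and -0.024 m and y of sample_board in the frame of lane_tag between -0.005 and 0.005 m and z of sample_board in the frame of lane_tag between -0.004 and 0.004 m and angle between the x axis of sample_board and the x axis of lane_tag, either way round below 0.05 rad and angle between sample_board's own z axis and vertical below 0.06 rad and contact force between the fingers and sample_board below 0.1 N), for 0.2 s.
2. the board has been pushed fully home against the end stop (x of sample_board in the frame of lane_tag above -0.003 m and y of sample_board in the frame of lane_tag between -0.005 and 0.005 m and z of sample_board in the frame of lane_tag between -0.004 and 0.004 m and angle between the x axis of sample_board and the x axis of lane_tag, either way round below 0.05 rad and angle between sample_board's own z axis and vertical below 0.06 rad), for 0.2 s.
At the end, for the whole second after the job is handed in: The sample board stands still and released in the tagged lane, on its floor (4 mm), upright (0.06 rad), in line with it (5 mm, 0.05 rad), within about 4 mm of the end stop; filed boards within 12 mm, jar and bowl within 30 mm of their starts, all upright (all of step 2 and x of sample_board in the frame of lane_tag below 0.005 m and contact force between the fingers and sample_board below 0.1 N and linear speed of sample_board below 0.01 m/s and distance of each of filed_rust, filed_grey from where it was at the start of the episode below 0.012 m and distance of each of pigment_jar, mixing_bowl from where it was at the start of the episode below 0.03 m and angle between each of filed_rust, filed_grey, pigment_jar, mixing_bowl's own z axis and vertical below 0.1 rad); the robot touches nothing.
It fails at once if the filed rust is moved more than 12 mm or tipped (distance of filed_rust from where it was at the start of the episode above 0.012 m or angle between filed_rust's own z axis and vertical above 0.25 rad).
It fails at once if the filed grey is moved more than 12 mm or tipped (distance of filed_grey from where it was at the start of the episode above 0.012 m or angle between filed_grey's own z axis and vertical above 0.25 rad).
It fails at once if the pigment jar is moved more than 30 mm or tipped (distance of pigment_jar from where it was at the start of the episode above 0.03 m or angle between pigment_jar's own z axis and vertical above 0.25 rad).
It fails at once if the mixing bowl is moved more than 30 mm or tipped (distance of mixing_bowl from where it was at the start of the episode above 0.03 m or angle between mixing_bowl's own z axis and vertical above 0.25 rad).
It also fails if it takes over 59 s, if anything falls off the work surface, if the arm or the gripper's body presses on something with over 40 N, if the wrist force passes 120 N, or if a joint passes its speed limit or range.

### The arm

A 6-joint arm with a two-finger parallel gripper is mounted at the origin on the work surface. World frame = base frame: x ahead of the robot, y to its left, z up, the work surface at z = 0. Lengths are in m, angles in rad, forces in N, time in s.
With the tool pointing down it reaches from about 0.325 to 0.875 m from the base axis. Payload 4.4 kg.
Tool frame: the origin (TCP) lies between the finger pads; the fingertips stand 11 mm ahead of it and the grasp point (between the pads) lies 8 mm behind it; z points along the fingers, y is the line along which they close (so a half turn about z gives the same grasp; the last joint's range is limited). The gripper opens to 85 mm and grips with 20 to 120 N. Pads are 22 mm wide; open, the fingers measure 114 mm over their backs; the gripper's body (76 mm by 85 mm) begins 54 mm behind the grasp point. The pads swing forward as they close: fully open they stand 13 mm farther back than shut.
Start: joints at [1.06, 0.207, 1.542, -0, 1.393, -0.15], TCP at [0.202, 0.538, 0.242] pointing down, gripper open.
Joint ranges: [-2.73, 2.73], [-0.86, 2.22], [0.23, 2.46], [-1.11, 4.25], [0.08, 2.63], [-2.82, 2.82]. Speed limits (rad/s): [2.79, 2.79, 3.14, 3.14, 3.14, 3.14].

### API

Orientations are given as a rotation vector (axis times angle).
In Python, from station import bot gives the robot as it stands. The module is installed in compiled form; this text tells all that it offers.
- The arm moves only by the tool servo_tool, never from a script. Its argument "deltas" is a list of rows, each an object of numbers: "tx", "ty", "tz": the shift along the world's x, y, z each as a share of 0.3 m, from -1 to 1; "ax", "ay", "az": the turn, a rotation vector about the world's x, y, z each as a share of 60 degrees, from -1 to 1. A call has 1 to 5 rows; each row is the pose to reach, as a shift and turn from the pose commanded when the call began; what a row does not reach only later rows make up. A row lasts 1/8 s, in which the tool goes at most 62.5 mm and 10.7 degrees, less where a joint would pass 70% of its speed; a pose out of reach is approached as far as the arm can. A call with a number of a shift or a turn outside -1 to 1 is refused whole. A call with a gripper value outside its range is refused whole. "fingers" is the finger opening in mm, from 0 to 85.4, set as the call begins (left out, the last holds). The fingers move at their own pace and stop on an object; "newtons" is the grip in N (left out, the last holds). Time passes only in rows, so rows that repeat a pose let the fingers close. It gives the time, the measured TCP pose, the force, the opening and the grip force at its end, in the units of the state.
- bot.state(): the state, without advancing time (a new reading comes with each control period).
- bot.capture(name): name is "scene" or "top"; returns (picture, depth): 384x512x3 uint8, red, green, blue; 384x512 float32, m along the optical axis (not along the pixel's ray), 0 where there is no reading.
- bot.camera_info(name): a dict with "vertical_fov" (degrees; the focal length in pixels is half the picture's height over the tangent of half this angle, whatever the lens; pixels are square), "cx", "cy" (the principal point, pixels), "origin" and "attitude" of the camera in the world. Camera axes: x right, y down, z forward; pixel columns grow to the right and rows downward; lengths in m; the calibration is good to about 2 mm. A picture is of the moment at which its call begins. camera_info takes no time and is no camera call.
- bot.sign_off(): hands the job in; it is judged then, once.
The state is a dict: "t": time; "qpos": joint angles; "dq": joint speeds; "effort": joint torques, N m; "tool_pos": TCP position; "orientation": TCP orientation; "ft_force": force on the tool from outside, world axes, zero at the start; "moment": the same for the moment, N m; "grip_width": finger opening in m; "finger_force": force on a finger pad.
Only numpy, scipy, OpenCV 4.12 (cv2) and the standard library are available. Lean on these libraries where they do the work, as an engineer would, in place of code of your own. Each camera call takes 0.05 s, during which the arm holds its last target. There are 200 camera calls.

## Working session

There is one attempt and no reset: what is moved stays moved. The work goes in short steps, Python scripts to look and compute and a tool call to move; the robot and the scene stay as the last step left them, time stands still between calls to the robot, and variables do not carry over. Pictures are saved under pics/ and viewed, at most 10 in all, crops included, and the job is handed in when it is done.

Besides the shell and the picture viewer there is one more tool, called after "Emit:" as name([rows], argument=value, ...), one row to a line, values as JSON. servo_tool: Moves the arm, as the interface text tells. Shift numbers are shares of 0.3 m and turn numbers shares of 60 degrees, none past 1 either way. Its arguments: {"type":"object","properties":{"deltas":{"type":"array","items":{"type":"object","properties":{"tx":{"type":"number","minimum":-1,"maximum":1},"ty":{"type":"number","minimum":-1,"maximum":1},"tz":{"type":"number","minimum":-1,"maximum":1},"ax":{"type":"number","minimum":-1,"maximum":1},"ay":{"type":"number","minimum":-1,"maximum":1},"az":{"type":"number","minimum":-1,"maximum":1}}}},"fingers":{"type":"number"},"newtons":{"type":"number"}},"required":["deltas"]}

```bash
mkdir -p pics
cat > h.py <<'E'
import numpy as np, cv2
from scipy.spatial.transform import Rotation as R
from station import bot
def cam(n):
    c=bot.camera_info(n); a=np.array(c['attitude'],float)
    M=a if a.shape==(3,3) else R.from_rotvec(a).as_matrix()
    return 192/np.tan(np.radians(c['vertical_fov'])/2),c['cx'],c['cy'],np.array(c['origin']),M
def cloud(n,d):
    f,cx,cy,o,M=cam(n); v,u=np.mgrid[:384,:512]
    return np.stack([(u-cx)/f*d,(v-cy)/f*d,d],-1)@M.T+o
def grab(n,tag):
    p,d=bot.capture(n); np.savez(f'{tag}.npz',p=p,d=d)
    cv2.imwrite(f'pics/{tag}.png',p[:,:,::-1]); return p,d
E
python3 - <<'E'
from h import *
for n in('scene','top'):
    print(n,bot.camera_info(n)); grab(n,n+'0')
a=cv2.imread('pics/scene0.png');b=cv2.imread('pics/top0.png')
print(bot.state())
E
```

```text
scene {'vertical_fov': 49.86083304037465, 'cx': 255.0090188727533, 'cy': 194.7538605561519, 'origin': array([ 0.80017619, -0.26921252,  0.77026538]), 'attitude': array([-2.52270914, -0.67510634,  0.20640338])}
top {'vertical_fov': 47.543467571401465, 'cx': 251.77586767118123, 'cy': 197.34903443293615, 'origin': array([0.49291547, 0.06996791, 0.97902778]), 'attitude': array([-2.15559568,  2.18698894, -0.15825661])}
{'t': 0.1, 'qpos': array([ 1.06053277e+00,  2.07359230e-01,  1.54283407e+00,  2.93673009e-05,
        1.39349747e+00, -1.50463760e-01]), 'dq': array([-1.60898359e-03, -3.05199148e-03, -3.89491727e-03, -6.62158525e-04,
        2.41614961e-03,  6.29465324e-05]), 'effort': array([-6.39316131e-04, -3.84094763e+01, -2.92549771e+01, -1.42710619e-04,
        4.84958189e-03, -7.70084316e-07]), 'tool_pos': array([0.20210274, 0.53759822, 0.24121707]), 'orientation': array([-0.56200969, -3.09019292,  0.00310207]), 'ft_force': array([-0.77918908, -0.22118946,  0.53341421]), 'moment': array([-0.01860487, -0.00320458,  0.0853067 ]), 'finger_force': 0.0, 'grip_width': 0.08548293096273125}
```

View pics/scene0.png

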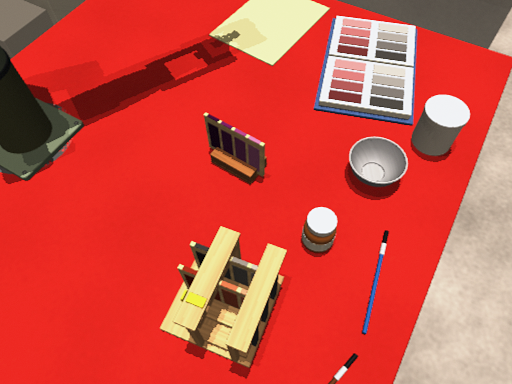

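View pics/top0.png

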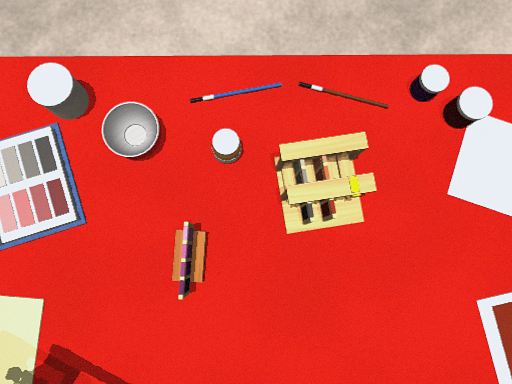

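The scene view shows the purple board in its stand at about (235,150) and the rack at (225,300), with the yellow tag at (196,299). In the top view the tag sits over the right-hand lane (354,186), the board's top edge runs from (187,223) to (181,298), and the jar is at (226,143). Next I'll fit the poses from depth.

```bash
cat > m.py <<'E'
from h import *
def rect(P,name):
    P=P.astype(np.float32); r=cv2.minAreaRect(P[:,:2]*1000); b=cv2.boxPoints(r)
    print(name,len(P),'c',np.round(r[0],1),'size',np.round(r[1],1),'ang',round(r[2],2),'z',np.round(np.percentile(P[:,2],[5,50,95]),4))
E
python3 - <<'E'
from m import *
for n in('top','scene'):
    z=np.load(n+'0.npz'); X=cloud(n,z['d']); p=z['p'].astype(int); ok=z['d']>0
    x,y,h=X[...,0],X[...,1],X[...,2]
    print(n,'table z',np.median(h[ok&(p[...,0]>200)&(p[...,1]<60)]))
    reg=ok&(h>.03)
    m=(reg).astype(np.uint8); k,L,S,C=cv2.connectedComponentsWithStats(m)
    for i in range(1,k):
        if S[i,4]>60: P=X[L==i]; rect(P,f'comp{i} px{C[i].round()}')
    def sel(u,v,du,dv,lo,hi):
        s=np.zeros_like(ok); s[v-dv:v+dv,u-du:u+du]=1
        return X[s&ok&(h>lo)&(h<hi)]
    if n=='top':
        rect(sel(185,260,25,50,.108,.125),'boardtop'); 
        rect(sel(185,260,25,50,.02,.04),'standtop')
        rect(sel(330,187,55,18,.130,.150),'frontbar'); rect(sel(325,147,55,18,.130,.150),'rearbar')
        rect(sel(307,210,8,14,.11,.125),'f1'); rect(sel(327,210,8,14,.11,.125),'f2')
    yel=ok&(p[...,0]>200)&(p[...,1]>190)&(p[...,2]<90)&(h>.12)
    rect(X[yel],'tag')
a=cv2.imread('pics/top0.png')
cv2.imwrite('pics/c1.png',np.hstack([cv2.resize(a[210:310,150:230],None,fx=5,fy=5,interpolation=2)[:500],cv2.resize(a[125:240,270:385],(400,400),interpolation=2)[:400].repeat(1,0) if 0 else cv2.resize(a[125:240,270:385],(500,500),interpolation=2)])[:, :800+100][:, :800])
E
```

```text
top table z 5.229434976061764e-05
comp1 px[55. 89.] 2188 c [839.4 460.7] size [93.3 92.3] ang 77.42 z [0.0428 0.1032 0.1064]
comp2 px[431.  81.] 845 c [ 859.4 -358. ] size [60.5 62. ] ang 43.96 z [0.0372 0.0734 0.0769]
comp3 px[470. 106.] 1238 c [ 799.9 -437.8] size [71.7 72.7] ang 9.43 z [0.0385 0.0833 0.0865]
comp4 px[125. 124.] 963 c [756.9 306.6] size [121.1 120.9] ang 88.08 z [0.0315 0.0475 0.0564]
comp6 px[226. 145.] 774 c [716.5  99.8] size [59.4 59.8] ang 52.04 z [0.043  0.0845 0.0875]
comp7 px[323. 173.] 4566 c [ 633.3 -104.8] size [160.4 175.8] ang 8.14 z [0.0546 0.1353 0.1388]
comp12 px[186. 260.] 1066 c [475.3 183.8] size [ 64.2 149.5] ang 89.96 z [0.0303 0.072  0.1177]
comp13 px[200. 244.] 99 c [507.3 160.3] size [21.7 55.8] ang 89.59 z [0.0301 0.0311 0.033 ]
boardtop 356 c [475.5 183.9] size [  8.4 149.8] ang 85.91 z [0.111  0.116  0.1185]
standtop 1120 c [475.4 184. ] size [ 65.2 146.2] ang 85.99 z [0.0264 0.0299 0.0331]
frontbar 1682 c [ 609.1 -107.9] size [ 41.5 174.8] ang 7.63 z [0.1337 0.1362 0.14  ]
rearbar 1505 c [695.4 -95.9] size [ 34.8 175.8] ang 8.12 z [0.133
[... 224 characters left out ...]
371 0.1401 0.1424]
scene table z 0.0016264698729259175
comp17 px[ 18. 109.] 3126 c [32.2 -1. ] size [124.5  64.3] ang 83.08 z [0.0383 0.1152 0.2182]
comp38 px[442. 121.] 2131 c [840.1 460.3] size [94.3 92.1] ang 49.5 z [0.0384 0.104  0.1074]
comp42 px[235. 145.] 2114 c [477.  172.3] size [149.8  62.5] ang 7.92 z [0.0309 0.0703 0.1183]
comp43 px[380. 157.] 1144 c [756.8 306.9] size [121.6 123. ] ang 44.88 z [0.0313 0.0472 0.0576]
comp45 px[320. 227.] 1128 c [721.3  96.8] size [60.2 60. ] ang 60.89 z [0.0383 0.0851 0.0882]
comp46 px[229. 288.] 7411 c [ 632.5 -104.6] size [160.4 175.9] ang 8.14 z [0.0528 0.1367 0.1395]
tag 197 c [ 613.1 -153.4] size [37.7 15. ] ang 6.55 z [0.1397 0.1415 0.1432]
```

View pics/c1.png

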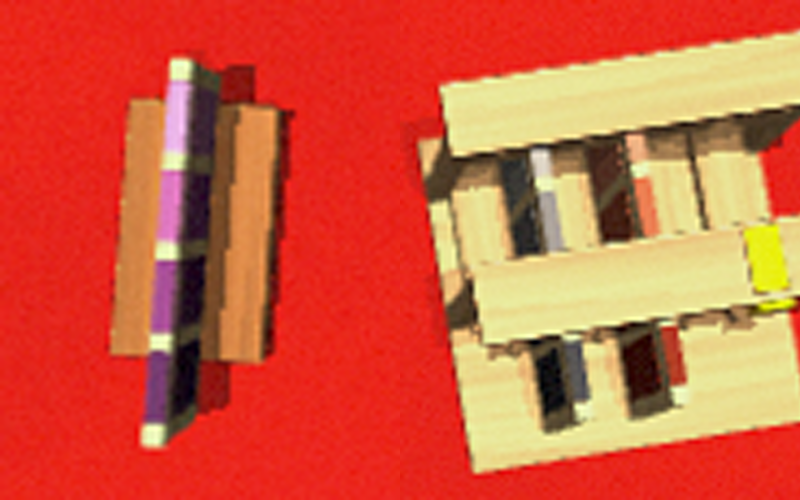

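Emit:
servo_tool([
  {"tx": 0.2,"ty": -0.2,"az": 0.06},
  {"tx": 0.4,"ty": -0.4,"az": 0.12},
  {"tx": 0.55,"ty": -0.6,"az": 0.18},
  {"tx": 0.7,"ty": -0.8,"az": 0.24},
  {"tx": 0.9,"ty": -1,"az": 0.275},
], fingers=50, newtons=40)

```text
invalid input
```

Emit:
servo_tool([
  {"tx": 0,"ty": -0.1},
  {"tx": 0.01,"ty": -0.18},
  {"tx": 0.01,"ty": -0.18},
  {"tx": 0.01,"ty": -0.18},
])

```text
invalid input
```

```bash
cat >> m.py <<'E'
def st():
    s=bot.state(); M=R.from_rotvec(s['orientation']).as_matrix()
    print('t',round(s['t'],2),'tcp',np.round(s['tool_pos']*1000,1),'yaw(y-90)',round(np.degrees(np.arctan2(-M[0,1],M[1,1])),2),'zdir',np.round(M[:,2],4),'F',np.round(s['ft_force'],1),'w',round(s['grip_width']*1000,1),'ff',round(s['finger_force'],1),'q',np.round(s['qpos'],2))
    return s
E
python3 -c "
from m import *
st()"
```

```text
t 0.1 tcp [202.1 537.6 241.2] yaw(y-90) -20.62 zdir [-0.001  -0.0018 -1.    ] F [-0.8 -0.2  0.5] w 85.5 ff 0.0 q [ 1.06  0.21  1.54  0.    1.39 -0.15]
```

Emit:
servo_tool([
  {"tx": 0.2,"ty": -0.2,"tz": 0,"ax": 0,"ay": 0,"az": 0.06},
  {"tx": 0.4,"ty": -0.4,"tz": 0,"ax": 0,"ay": 0,"az": 0.12},
  {"tx": 0.55,"ty": -0.6,"tz": 0,"ax": 0,"ay": 0,"az": 0.18},
  {"tx": 0.7,"ty": -0.8,"tz": 0,"ax": 0,"ay": 0,"az": 0.24},
  {"tx": 0.9,"ty": -1,"tz": 0,"ax": 0,"ay": 0,"az": 0.275},
], fingers=50, newtons=40)

```text
t: 0.72
tool_pos: [0.4119, 0.3044, 0.2419]
orientation: [-0.11, -3.139, 0.0]
ft_force: [1.6, 1.0, -0.2]
grip_width: 0.0499
finger_force: 0.0
```

Emit:
servo_tool([
  {"tx": 0,"ty": 0,"tz": 0,"ax": 0,"ay": 0,"az": 0},
  {"tx": 0,"ty": 0,"tz": 0,"ax": 0,"ay": 0,"az": 0},
])

```text
t: 0.98
tool_pos: [0.4109, 0.3062, 0.2418]
orientation: [-0.114, -3.138, -0.0]
ft_force: [-0.5, -0.1, -0.8]
grip_width: 0.05
finger_force: 0.0
```

```bash
python3 -c "
from m import *
st()"
```

```text
t 0.97 tcp [410.9 306.2 241.8] yaw(y-90) -4.18 zdir [-1.4e-03  1.0e-04 -1.0e+00] F [-0.5 -0.1 -0.8] w 50.0 ff 0.0 q [ 0.47  0.07  1.69  0.    1.38 -1.03]
```

Emit:
servo_tool([
  {"tx": 0.11,"ty": -0.2,"tz": 0,"ax": 0,"ay": 0,"az": 0},
  {"tx": 0.215,"ty": -0.408,"tz": -0.1,"ax": 0,"ay": 0,"az": 0},
  {"tx": 0.215,"ty": -0.408,"tz": -0.25,"ax": 0,"ay": 0,"az": 0},
  {"tx": 0.215,"ty": -0.408,"tz": -0.3,"ax": 0,"ay": 0,"az": 0},
  {"tx": 0.215,"ty": -0.408,"tz": -0.3,"ax": 0,"ay": 0,"az": 0},
])

```text
t: 1.6
tool_pos: [0.4741, 0.1853, 0.1513]
orientation: [-0.109, -3.136, 0.0]
ft_force: [-0.2, 0.4, 1.1]
grip_width: 0.0501
finger_force: 0.0
```

Run:
```python
from m import *
st(); p,d=grab('scene','scene1')
X=cloud('scene',d)
a=cv2.imread('pics/scene1.png'); cv2.imwrite('pics/c2.png',cv2.resize(a[40:200,130:330],(800,600),interpolation=2))
```

```text
t 1.6 tcp [474.1 185.3 151.3] yaw(y-90) -3.98 zdir [-0.0033 -0.     -1.    ] F [-0.2  0.4  1.1] w 50.1 ff 0.0 q [ 0.2   0.17  1.79  0.    1.19 -1.3 ]
```

View pics/c2.png

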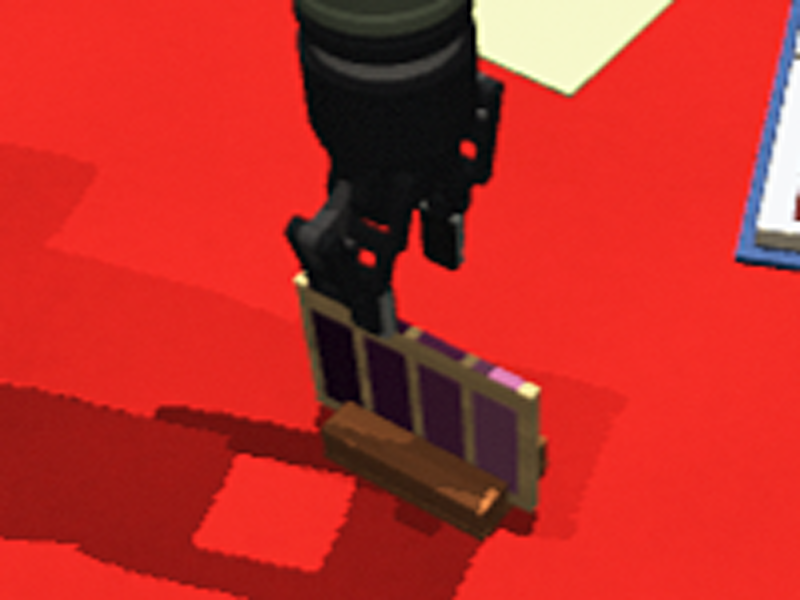

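The crop shows the open fingers straddling the upright board's top edge near mid-length at about (385,310), and nothing is touching. I'll descend and grip.

Emit:
servo_tool([
  {"tx": 0.004,"ty": -0.004,"tz": -0.08,"ax": 0,"ay": 0,"az": 0},
  {"tx": 0.004,"ty": -0.004,"tz": -0.16,"ax": 0,"ay": 0,"az": 0},
  {"tx": 0.004,"ty": -0.004,"tz": -0.194,"ax": 0,"ay": 0,"az": 0},
  {"tx": 0.004,"ty": -0.004,"tz": -0.194,"ax": 0,"ay": 0,"az": 0},
  {"tx": 0.004,"ty": -0.004,"tz": -0.194,"ax": 0,"ay": 0,"az": 0},
])

```text
t: 2.28
tool_pos: [0.4782, 0.1832, 0.0956]
orientation: [0.112, 3.137, 0.001]
ft_force: [-0.7, -0.6, 0.5]
grip_width: 0.0503
finger_force: 0.0
```

Emit:
servo_tool([
  {"tx": 0,"ty": 0,"tz": 0,"ax": 0,"ay": 0,"az": 0},
  {"tx": 0,"ty": 0,"tz": 0,"ax": 0,"ay": 0,"az": 0},
  {"tx": 0,"ty": 0,"tz": 0,"ax": 0,"ay": 0,"az": 0},
  {"tx": 0,"ty": 0,"tz": 0,"ax": 0,"ay": 0,"az": 0},
  {"tx": 0,"ty": 0,"tz": 0,"ax": 0,"ay": 0,"az": 0},
], fingers=0, newtons=40)

```text
t: 2.9
tool_pos: [0.4776, 0.1827, 0.0946]
orientation: [0.113, 3.138, 0.0]
ft_force: [-1.1, 0.4, 4.2]
grip_width: 0.0075
finger_force: 39.7
```

```bash
python3 -c "
from m import *
st()"
```

```text
t 2.9 tcp [477.6 182.7  94.6] yaw(y-90) -4.12 zdir [ 1.1e-03  2.0e-04 -1.0e+00] F [-1.1  0.4  4.2] w 7.5 ff 39.7 q [ 0.2   0.25  1.83 -0.    1.06 -1.3 ]
```

Emit:
servo_tool([
  {"tx": 0,"ty": 0,"tz": 0.08,"ax": 0,"ay": 0,"az": 0},
  {"tx": 0,"ty": 0,"tz": 0.16,"ax": 0,"ay": 0,"az": 0},
  {"tx": -0.02,"ty": -0.05,"tz": 0.2,"ax": 0,"ay": 0,"az": 0.02},
  {"tx": -0.06,"ty": -0.17,"tz": 0.2,"ax": 0,"ay": 0,"az": 0.06},
  {"tx": -0.1,"ty": -0.3,"tz": 0.2,"ax": 0,"ay": 0,"az": 0.1},
])

```text
t: 3.52
tool_pos: [0.4462, 0.0919, 0.1536]
orientation: [0.056, -3.14, 0.0]
ft_force: [0.7, 0.3, -1.0]
grip_width: 0.0073
finger_force: 39.1
```

Emit:
servo_tool([
  {"tx": -0.02,"ty": -0.15,"tz": 0,"ax": 0,"ay": 0,"az": 0.03},
  {"tx": -0.025,"ty": -0.3,"tz": 0,"ax": 0,"ay": 0,"az": 0.07},
  {"tx": -0.025,"ty": -0.45,"tz": 0,"ax": 0,"ay": 0,"az": 0.1},
  {"tx": -0.025,"ty": -0.6,"tz": 0,"ax": 0,"ay": 0,"az": 0.1},
  {"tx": -0.025,"ty": -0.75,"tz": 0,"ax": 0,"ay": 0,"az": 0.1},
])

```text
t: 4.15
tool_pos: [0.4387, -0.1335, 0.1535]
orientation: [0.216, -3.133, -0.001]
ft_force: [0.5, 0.5, -1.2]
grip_width: 0.007
finger_force: 39.1
```

```bash
python3 -c "
from m import *
st()"
```

```text
t 4.15 tcp [ 438.7 -133.5  153.5] yaw(y-90) 7.88 zdir [-1.1e-03  7.0e-04 -1.0e+00] F [ 0.5  0.5 -1.2] w 7.0 ff 39.1 q [-0.48  0.06  1.91  0.    1.18 -2.19]
```

Emit:
servo_tool([
  {"tx": 0,"ty": -0.1,"tz": -0.05,"ax": 0,"ay": 0,"az": 0},
  {"tx": 0,"ty": -0.147,"tz": -0.1,"ax": 0,"ay": 0,"az": 0.002},
  {"tx": 0,"ty": -0.147,"tz": -0.145,"ax": 0,"ay": 0,"az": 0.002},
  {"tx": 0,"ty": -0.147,"tz": -0.145,"ax": 0,"ay": 0,"az": 0.002},
])

```text
t: 4.65
tool_pos: [0.438, -0.1745, 0.1085]
orientation: [0.22, -3.13, -0.005]
ft_force: [0.4, 0.1, -0.3]
grip_width: 0.0073
finger_force: 39.1
```

Run:
```python
from m import *
s=st()
Y=np.radians(8.0); ax=np.array([np.cos(Y),np.sin(Y)]); nx=np.array([-np.sin(Y),np.cos(Y)])
print('tcp lane coords', (s['tool_pos'][:2]*1000)@ax-608.3, (s['tool_pos'][:2]*1000)@nx+236.6)
for n in('top','scene'):
    p,d=grab(n,n+'2'); X=cloud(n,d); h=X[...,2]; p=p.astype(int)
    P=X.reshape(-1,3)*1000; a=P[:,:2]@ax-608.3; b=P[:,:2]@nx+236.6
    lum=p.sum(-1).reshape(-1)
    m=(d.reshape(-1)>0)&(abs(b)<20)&(a>-250)&(a<-85)&(P[:,2]>15)&(P[:,2]<150)
    far=m&(abs(a-(s['tool_pos'][:2]*1000@ax-608.3))>35)
    Q=np.c_[a,b,P[:,2]][far]
    print(n,len(Q),'a',np.percentile(Q[:,0],[1,99]),'z',np.percentile(Q[:,2],[1,50,99]))
    T=Q[Q[:,2]>np.percentile(Q[:,2],99)-6]
    if n=='top':
        rect(T/1000,'top edge (lane)')
    for lo in range(-250,-80,25):
        t=T[(T[:,0]>=lo)&(T[:,0]<lo+25)]
        if len(t): print(lo,len(t),'b',t[:,1].mean().round(2),'z',np.percentile(t[:,2],[50,90]).round(1))
```

```text
t 4.65 tcp [ 438.  -174.5  108.5] yaw(y-90) 8.06 zdir [-0.0041  0.0031 -1.    ] F [ 0.4  0.1 -0.3] w 7.3 ff 39.1 q [-0.56  0.15  1.91  0.    1.08 -2.27]
tcp lane coords -198.8762858296962 2.8902499656053067
top 449 a [-248.77996859 -125.64149376] z [ 21.80759971  92.6468945  132.63678441]
top edge (lane) 98 c [-183.3    3.8] size [116.    9.6] ang 0.32 z [0.127  0.1298 0.1326]
-250 6 b 7.17 z [130.1 132. ]
-175 33 b 4.46 z [129.9 132.2]
-150 59 b 4.44 z [129.8 132.3]
scene 504 a [-238.17595347 -124.43068884] z [ 23.61829483  96.89935193 134.39261188]
-175 42 b 3.49 z [132.5 134. ]
-150 83 b 3.41 z [132.  133.3]
-125 2 b 3.13 z [128.9 129.3]
```

View pics/scene2.png

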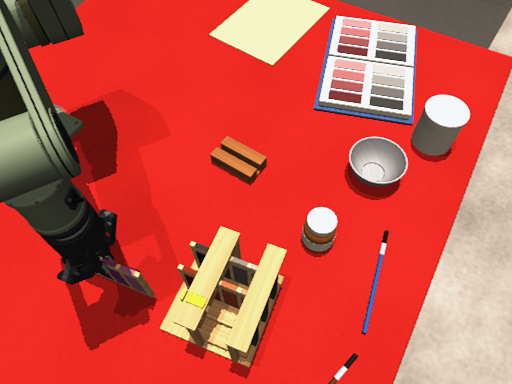

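The board hangs level in the grip at about (128,277), with its leading end short of the rack. It needs to shift about 4 mm sideways before advancing towards the mouth.

Emit:
servo_tool([
  {"tx": 0.05,"ty": -0.006,"tz": -0.005,"ax": 0,"ay": 0,"az": 0},
  {"tx": 0.12,"ty": 0.003,"tz": -0.01,"ax": 0,"ay": 0,"az": 0},
  {"tx": 0.2,"ty": 0.014,"tz": -0.015,"ax": 0,"ay": 0,"az": 0},
  {"tx": 0.263,"ty": 0.023,"tz": -0.015,"ax": 0,"ay": 0,"az": 0},
  {"tx": 0.263,"ty": 0.023,"tz": -0.015,"ax": 0,"ay": 0,"az": 0},
])

```text
t: 5.38
tool_pos: [0.5208, -0.1694, 0.1069]
orientation: [-0.222, 3.131, -0.002]
ft_force: [-0.1, 0.1, -1.0]
grip_width: 0.0073
finger_force: 39.1
```

```bash
cat >> m.py <<'E'
Y=np.radians(8.0); ax=np.array([np.cos(Y),np.sin(Y)]); nx=np.array([-np.sin(Y),np.cos(Y)])
def lane(tag,zlo=105,zhi=135,skip=35,hi=-42):
    s=st(); tc=s['tool_pos'][:2]*1000; ta=tc@ax-608.3
    print('tcp lane',round(ta,1),round(tc@nx+236.6,1))
    for n in('top','scene'):
        p,d=grab(n,n+tag); P=cloud(n,d).reshape(-1,3)*1000
        a=P[:,:2]@ax-608.3; b=P[:,:2]@nx+236.6
        m=(d.reshape(-1)>0)&(abs(b)<18)&(a>ta-90)&(a<hi)&(P[:,2]>zlo)&(P[:,2]<zhi)&(abs(a-ta)>skip)
        Q=np.c_[a,b,P[:,2]][m]; F=Q[Q[:,0]>ta]
        zt=np.percentile(F[:,2],90); T=F[F[:,2]>zt-5]
        print(n,len(T),'lead a',np.percentile(F[:,0],98).round(1),'b',T[:,1].mean().round(2),'slope',np.polyfit(T[:,0],T[:,1],1)[0].round(3),'z',np.median(T[:,2]).round(1),'min a all',np.percentile(Q[:,0],2).round(1))
E
python3 - <<'E'
from m import *
lane('3')
E
```

```text
t 5.38 tcp [ 520.8 -169.4  106.9] yaw(y-90) 8.12 zdir [ 0.0025 -0.0012 -1.    ] F [-0.1  0.1 -1. ] w 7.3 ff 39.1 q [-0.47  0.3   1.73  0.    1.11 -2.19]
tcp lane -116.1 -3.7
top 90 lead a -43.5 b -1.8 slope 0.002 z 128.6 min a all -80.5
scene 120 lead a -46.1 b -2.3 slope -0.002 z 129.5 min a all -80.3
```

Emit:
servo_tool([
  {"tx": -0.001,"ty": 0.0065,"tz": -0.01,"ax": 0,"ay": 0,"az": 0},
  {"tx": -0.001,"ty": 0.0065,"tz": -0.02,"ax": 0,"ay": 0,"az": 0},
  {"tx": -0.001,"ty": 0.0065,"tz": -0.02,"ax": 0,"ay": 0,"az": 0},
  {"tx": -0.001,"ty": 0.0065,"tz": -0.02,"ax": 0,"ay": 0,"az": 0},
])

```text
t: 5.98
tool_pos: [0.518, -0.1677, 0.1001]
orientation: [0.219, -3.134, 0.0]
ft_force: [-0.3, -0.5, -0.3]
grip_width: 0.0074
finger_force: 39.1
```

Run:
```python
from m import *
lane('4',zlo=100)
```

```text
t 5.97 tcp [ 518.  -167.7  100.1] yaw(y-90) 7.99 zdir [-0. -0. -1.] F [-0.3 -0.5 -0.3] w 7.4 ff 39.1 q [-0.47  0.3   1.74 -0.    1.1  -2.18]
tcp lane -118.7 -1.6
top 87 lead a -45.7 b -0.11 slope -0.013 z 121.6 min a all -82.5
scene 119 lead a -48.1 b -0.64 slope 0.004 z 122.9 min a all -83.3
```

Emit:
servo_tool([
  {"tx": 0.038,"ty": 0.0053,"tz": 0,"ax": 0,"ay": 0,"az": 0},
  {"tx": 0.076,"ty": 0.0107,"tz": 0,"ax": 0,"ay": 0,"az": 0},
  {"tx": 0.1,"ty": 0.014,"tz": 0,"ax": 0,"ay": 0,"az": 0},
  {"tx": 0.1,"ty": 0.014,"tz": 0,"ax": 0,"ay": 0,"az": 0},
])

```text
t: 6.58
tool_pos: [0.5489, -0.1633, 0.1001]
orientation: [-0.221, 3.134, -0.0]
ft_force: [-1.2, 0.5, -1.1]
grip_width: 0.0073
finger_force: 39.1
```

Run:
```python
from m import *
s=st(); tc=s['tool_pos'][:2]*1000; print(tc@ax-608.3,tc@nx+236.6)
```

```text
t 6.58 tcp [ 548.9 -163.3  100.1] yaw(y-90) 8.05 zdir [ 3.e-04 -2.e-04 -1.e+00] F [-1.2  0.5 -1.1] w 7.3 ff 39.1 q [-0.44  0.36  1.67 -0.    1.12 -2.15]
-87.41783307494404 -1.4990622741641744
```

Emit:
servo_tool([
  {"tx": 0.03,"ty": 0.0042,"tz": 0,"ax": 0,"ay": 0,"az": 0},
  {"tx": 0.06,"ty": 0.0084,"tz": 0,"ax": 0,"ay": 0,"az": 0},
  {"tx": 0.086,"ty": 0.0121,"tz": 0,"ax": 0,"ay": 0,"az": 0},
  {"tx": 0.086,"ty": 0.0121,"tz": 0,"ax": 0,"ay": 0,"az": 0},
])

```text
t: 7.08
tool_pos: [0.5747, -0.1598, 0.1002]
orientation: [-0.22, 3.133, -0.001]
ft_force: [-0.7, 0.4, -0.1]
grip_width: 0.0074
finger_force: 39.1
```

Run:
```python
from m import *
lane('5',zlo=95,skip=-1,hi=-44)
```

```text
t 7.08 tcp [ 574.7 -159.8  100.2] yaw(y-90) 8.04 zdir [ 5.e-04 -3.e-04 -1.e+00] F [-0.7  0.4 -0.1] w 7.4 ff 39.1 q [-0.42  0.4   1.61 -0.    1.13 -2.13]
tcp lane -61.4 -1.6Traceback (most recent call last):
  File "<stdin>", line 2, in <module>
  File "m.py", line 18, in lane
    zt=np.percentile(F[:,2],90); T=F[F[:,2]>zt-5]
    return _quantile_unchecked(
        a, q, axis, out, overwrite_input, method, keepdims, weights)
    return _ureduce(a,
                    func=_quantile_ureduce_func,
    ...<5 lines>...
                    overwrite_input=overwrite_input,
                    method=method)
    r = func(a, **kwargs)
    result = _quantile(arr,
                       quantiles=q,
    ...<2 lines>...
                       out=out,
                       weights=wgt)
    slices_having_nans = np.isnan(arr[-1, ...])
                                  ~~~^^^^^^^^^
IndexError: index -1 is out of bounds for axis 0 with size 0
```

Emit:
servo_tool([
  {"tx": 0,"ty": 0,"tz": -0.003,"ax": 0,"ay": 0,"az": 0},
  {"tx": 0,"ty": 0,"tz": -0.005,"ax": 0,"ay": 0,"az": 0},
  {"tx": 0,"ty": 0,"tz": -0.005,"ax": 0,"ay": 0,"az": 0},
])

```text
t: 7.5
tool_pos: [0.5737, -0.1599, 0.0987]
orientation: [0.219, -3.134, -0.0]
ft_force: [-1.6, 0.1, 0.8]
grip_width: 0.0073
finger_force: 39.4
```

Emit:
servo_tool([
  {"tx": 0,"ty": 0,"tz": 0,"ax": 0,"ay": 0,"az": 0},
  {"tx": 0,"ty": 0,"tz": 0,"ax": 0,"ay": 0,"az": 0},
  {"tx": 0,"ty": 0,"tz": 0,"ax": 0,"ay": 0,"az": 0},
  {"tx": 0,"ty": 0,"tz": 0,"ax": 0,"ay": 0,"az": 0},
], fingers=22)

```text
t: 8.0
tool_pos: [0.574, -0.1598, 0.0986]
orientation: [-0.219, 3.134, -0.0]
ft_force: [0.8, 0.8, 0.9]
grip_width: 0.0218
finger_force: 0.0
```

Run:
```python
from m import *
s=st()
p,d=grab('scene','scene6'); a=cv2.imread('pics/scene6.png'); cv2.imwrite('pics/c6.png',cv2.resize(a[200:380,100:320],(800,600),interpolation=2))
```

```text
t 8.0 tcp [ 574.  -159.8   98.6] yaw(y-90) 8.0 zdir [ 0. -0. -1.] F [0.8 0.8 0.9] w 21.8 ff 0.0 q [-0.42  0.4   1.61  0.    1.13 -2.13]
```

View pics/c6.png

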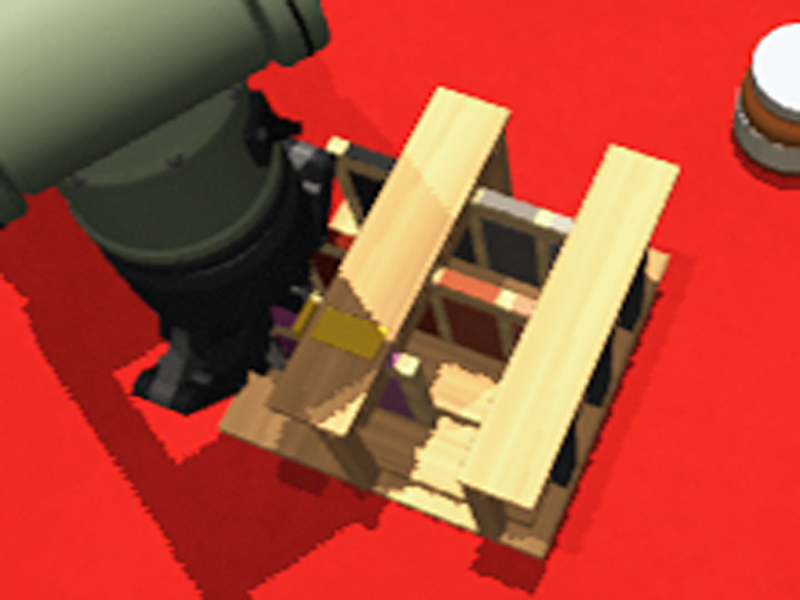

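The board stands released in the lane, with its leading end visible past the front bar at crop (405,360). I'll lift clear, back off and close the fingers.

Emit:
servo_tool([
  {"tx": 0,"ty": 0,"tz": 0.08,"ax": 0,"ay": 0,"az": 0},
  {"tx": 0,"ty": 0,"tz": 0.2,"ax": 0,"ay": 0,"az": 0},
  {"tx": -0.1,"ty": -0.014,"tz": 0.25,"ax": 0,"ay": 0,"az": 0},
  {"tx": -0.25,"ty": -0.035,"tz": 0.25,"ax": 0,"ay": 0,"az": 0},
  {"tx": -0.36,"ty": -0.05,"tz": 0.25,"ax": 0,"ay": 0,"az": 0},
])

```text
t: 8.68
tool_pos: [0.4646, -0.1749, 0.1739]
orientation: [-0.219, 3.134, -0.001]
ft_force: [-0.4, -0.4, -1.0]
grip_width: 0.0218
finger_force: 0.0
```

Emit:
servo_tool([
  {"tx": 0,"ty": 0,"tz": 0,"ax": 0,"ay": 0,"az": 0},
  {"tx": 0,"ty": 0,"tz": 0,"ax": 0,"ay": 0,"az": 0},
  {"tx": 0,"ty": 0,"tz": 0,"ax": 0,"ay": 0,"az": 0},
], fingers=0)

```text
t: 9.05
tool_pos: [0.467, -0.1749, 0.1739]
orientation: [-0.22, 3.133, -0.001]
ft_force: [0.0, -0.0, 0.0]
grip_width: -0.0006
finger_force: 0.0
```

```bash
cat >> m.py <<'E'
def edge(tag):
    s=st(); tc=s['tool_pos'][:2]*1000; print('tcp lane',round(tc@ax-608.3,1),round(tc@nx+236.6,1))
    for n in('top','scene'):
        p,d=grab(n,n+tag); P=cloud(n,d).reshape(-1,3)*1000
        a=P[:,:2]@ax-608.3; b=P[:,:2]@nx+236.6
        m=(d.reshape(-1)>0)&(abs(b)<18)&(a>-148)&(a<-43)&(P[:,2]>112)&(P[:,2]<126)
        Q=np.c_[a,b,P[:,2]][m]
        if len(Q)>5: print(n,len(Q),'a',np.percentile(Q[:,0],[2,98]).round(1),'b',Q[:,1].mean().round(2),'slope',np.polyfit(Q[:,0],Q[:,1],1)[0].round(3),'z',np.median(Q[:,2]).round(1))
E
python3 - <<'E'
from m import *
edge('7')
E
```

```text
t 9.05 tcp [ 467.  -174.9  173.9] yaw(y-90) 8.04 zdir [ 9.e-04 -4.e-04 -1.e+00] F [ 0. -0.  0.] w -0.6 ff 0.0 q [-0.53  0.11  1.8   0.    1.23 -2.24]
tcp lane -170.2 -1.6
top 250 a [-136.4  -44.9] b 0.48 slope 0.001 z 120.2
scene 338 a [-137.4  -49.5] b -0.93 slope -0.001 z 121.3
```

Emit:
servo_tool([
  {"tx": 0,"ty": 0,"tz": -0.15,"ax": 0,"ay": 0,"az": 0},
  {"tx": 0,"ty": 0,"tz": -0.293,"ax": 0,"ay": 0,"az": 0},
  {"tx": 0.02,"ty": 0.0028,"tz": -0.293,"ax": 0,"ay": 0,"az": 0},
  {"tx": 0.05,"ty": 0.007,"tz": -0.293,"ax": 0,"ay": 0,"az": 0},
  {"tx": 0.08,"ty": 0.0112,"tz": -0.293,"ax": 0,"ay": 0,"az": 0},
])

```text
t: 9.78
tool_pos: [0.4926, -0.1723, 0.088]
orientation: [-0.22, 3.13, -0.004]
ft_force: [-0.6, -0.4, 0.2]
grip_width: -0.0003
finger_force: 0.0
```

Emit:
servo_tool([
  {"tx": 0.025,"ty": 0.0035,"tz": 0,"ax": 0,"ay": 0,"az": 0},
  {"tx": 0.05,"ty": 0.007,"tz": 0,"ax": 0,"ay": 0,"az": 0},
  {"tx": 0.075,"ty": 0.0105,"tz": 0,"ax": 0,"ay": 0,"az": 0},
  {"tx": 0.1,"ty": 0.014,"tz": 0,"ax": 0,"ay": 0,"az": 0},
  {"tx": 0.1,"ty": 0.014,"tz": 0,"ax": 0,"ay": 0,"az": 0},
])

```text
t: 10.4
tool_pos: [0.5206, -0.1672, 0.0857]
orientation: [-0.22, 3.133, -0.0]
ft_force: [-0.4, 0.5, -0.0]
grip_width: 0.0001
finger_force: 0.0
```

Run:
```python
from m import *
edge('8')
```

```text
t 10.4 tcp [ 520.6 -167.2   85.7] yaw(y-90) 8.03 zdir [ 6.e-04 -1.e-04 -1.e+00] F [-0.4  0.5 -0. ] w 0.1 ff 0.0 q [-0.47  0.33  1.74  0.    1.07 -2.18]
tcp lane -116.0 -1.4
top 110 a [-86.3 -43.9] b 1.34 slope -0.01 z 119.6
scene 259 a [-110.1  -49.5] b -0.63 slope 0.034 z 121.4
```

Emit:
servo_tool([
  {"tx": 0.02,"ty": 0.0028,"tz": 0,"ax": 0,"ay": 0,"az": 0},
  {"tx": 0.04,"ty": 0.0056,"tz": 0,"ax": 0,"ay": 0,"az": 0},
  {"tx": 0.06,"ty": 0.0084,"tz": 0,"ax": 0,"ay": 0,"az": 0},
  {"tx": 0.08,"ty": 0.0112,"tz": 0,"ax": 0,"ay": 0,"az": 0},
  {"tx": 0.08,"ty": 0.0112,"tz": 0,"ax": 0,"ay": 0,"az": 0},
])

```text
t: 11.12
tool_pos: [0.5447, -0.1639, 0.0858]
orientation: [-0.22, 3.133, -0.0]
ft_force: [-0.1, -0.4, 0.8]
grip_width: 0.0001
finger_force: 0.0
```

Emit:
servo_tool([
  {"tx": 0.004,"ty": 0.0006,"tz": 0,"ax": 0,"ay": 0,"az": 0},
  {"tx": 0.008,"ty": 0.0011,"tz": 0,"ax": 0,"ay": 0,"az": 0},
  {"tx": 0.012,"ty": 0.0017,"tz": 0,"ax": 0,"ay": 0,"az": 0},
  {"tx": 0.012,"ty": 0.0017,"tz": 0,"ax": 0,"ay": 0,"az": 0},
])

```text
t: 11.62
tool_pos: [0.5476, -0.1634, 0.0857]
orientation: [-0.219, 3.134, -0.0]
ft_force: [-0.3, 0.1, 0.5]
grip_width: -0.0003
finger_force: 0.0
```

Run:
```python
from m import *
edge('9')
```

```text
t 11.62 tcp [ 547.6 -163.4   85.7] yaw(y-90) 8.0 zdir [ 0. -0. -1.] F [-0.3  0.1  0.5] w -0.3 ff 0.0 q [-0.44  0.37  1.68  0.    1.09 -2.15]
tcp lane -88.8 -1.4
top 31 a [-74.1 -43.4] b 1.58 slope -0.244 z 120.2
scene 161 a [-82.2 -48.7] b -1.52 slope 0.079 z 121.5
```

Creep forward in about 1 mm steps, watching the force.

Emit:
servo_tool([
  {"tx": 0.004,"ty": 0.0006,"tz": 0,"ax": 0,"ay": 0,"az": 0},
  {"tx": 0.007,"ty": 0.001,"tz": 0,"ax": 0,"ay": 0,"az": 0},
  {"tx": 0.007,"ty": 0.001,"tz": 0,"ax": 0,"ay": 0,"az": 0},
])

```text
t: 12.1
tool_pos: [0.549, -0.1631, 0.0855]
orientation: [0.219, -3.132, -0.0]
ft_force: [-3.3, -1.5, 1.0]
grip_width: -0.0002
finger_force: 0.0
```

Emit:
servo_tool([
  {"tx": 0.004,"ty": 0.0006,"tz": 0,"ax": 0,"ay": 0,"az": 0},
  {"tx": 0.004,"ty": 0.0006,"tz": 0,"ax": 0,"ay": 0,"az": 0},
])

```text
t: 12.35
tool_pos: [0.549, -0.163, 0.0853]
orientation: [0.219, -3.13, -0.001]
ft_force: [-7.2, -1.3, 3.6]
grip_width: 0.0001
finger_force: 0.0
```

Emit:
servo_tool([
  {"tx": 0.004,"ty": 0.0006,"tz": 0,"ax": 0,"ay": 0,"az": 0},
  {"tx": 0.004,"ty": 0.0006,"tz": 0,"ax": 0,"ay": 0,"az": 0},
])

```text
t: 12.6
tool_pos: [0.5489, -0.1629, 0.0851]
orientation: [0.219, -3.127, -0.001]
ft_force: [-9.6, -1.7, 4.8]
grip_width: 0.0002
finger_force: 0.0
```

The force rises steadily with no further motion, so the board is at the stop. I'll back off, lift away and check.

Emit:
servo_tool([
  {"tx": -0.02,"ty": -0.0028,"tz": 0,"ax": 0,"ay": 0,"az": 0},
  {"tx": -0.08,"ty": -0.0112,"tz": 0,"ax": 0,"ay": 0,"az": 0},
  {"tx": -0.2,"ty": -0.028,"tz": 0.1,"ax": 0,"ay": 0,"az": 0},
  {"tx": -0.35,"ty": -0.049,"tz": 0.25,"ax": 0,"ay": 0,"az": 0},
  {"tx": -0.4,"ty": -0.056,"tz": 0.35,"ax": 0,"ay": 0,"az": 0},
])

```text
t: 13.22
tool_pos: [0.4312, -0.1797, 0.1923]
orientation: [-0.218, 3.132, -0.002]
ft_force: [1.3, -0.3, 0.5]
grip_width: 0.0001
finger_force: 0.0
```

Run:
```python
from m import *
edge('a')
for t in('0','a'):
  for n in('top','scene'):
    z=np.load(n+t+'.npz') ; P=cloud(n,z['d']).reshape(-1,3)*1000; a=P[:,:2]@ax-608.3; b=P[:,:2]@nx+236.6
    for off in(0,45,90):
        m=(abs(b-off)<12)&(a>-100)&(a<-44)&(P[:,2]>113)&(P[:,2]<126)
        if m.sum()>5: print(t,n,off,'front end',np.percentile(a[m],2).round(1),'b',b[m].mean().round(1),'z',np.median(P[m,2]).round(1))
a=cv2.imread('pics/scenea.png'); cv2.imwrite('pics/ca.png',cv2.resize(a[190:370,110:350],(800,600),interpolation=2))
```

```text
t 13.22 tcp [ 431.2 -179.7  192.3] yaw(y-90) 7.95 zdir [ 2.3e-03 -9.0e-04 -1.0e+00] F [ 1.3 -0.3  0.5] w 0.1 ff 0.0 q [-0.58  0.02  1.85  0.    1.26 -2.29]
tcp lane -206.4 -1.4
top 84 a [-74.1 -43.5] b 0.53 slope 0.001 z 119.8
scene 106 a [-75.3 -48.2] b -0.8 slope 0.006 z 121.4
0 top 45 front end -75.2 b 45.2 z 119.7
0 top 90 front end -75.4 b 90.1 z 119.7
0 scene 45 front end -75.7 b 43.8 z 121.4
0 scene 90 front end -76.0 b 88.7 z 121.5
a top 0 front end -74.2 b 0.5 z 119.8
a top 45 front end -74.9 b 45.3 z 120.1
a top 90 front end -75.8 b 90.3 z 120.3
a scene 0 front end -75.4 b -0.7 z 121.4
a scene 45 front end -75.1 b 43.9 z 121.4
a scene 90 front end -75.8 b 89.0 z 121.2
```

View pics/ca.png

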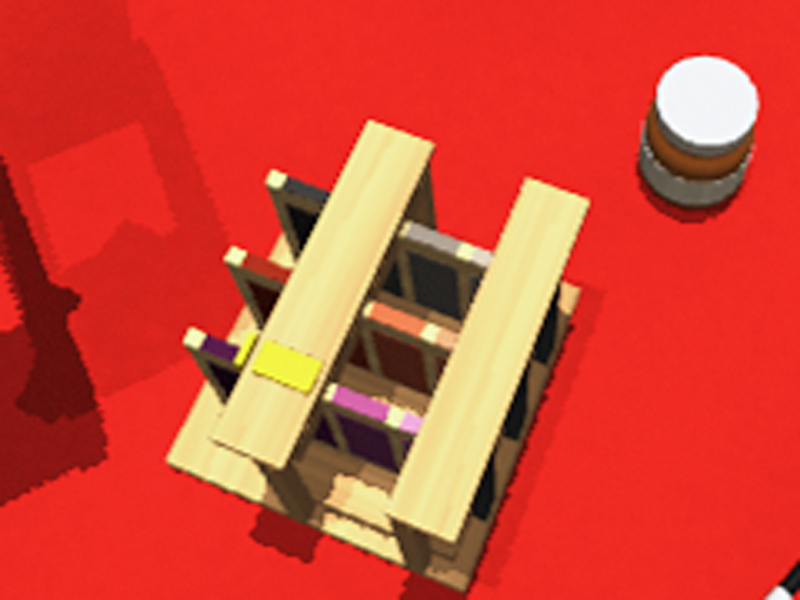

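The purple board's front end at crop (195,338) lines up with the two filed boards at (237,258) and (280,180). All three are upright and the robot is clear, so I'm handing in.

```bash
python3 -c "
from station import bot
print(bot.sign_off())"
```

```text
the job is handed in; nothing more can be done
None
```

The purple board stands upright in the yellow-tagged lane, pushed home against the end stop and released. By the camera check the two filed boards had not moved; the arm never came near the jar or bowl, though I did not re-measure them. I handed the job in at about 13 s of robot time, and `sign_off()` returned no verdict.

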